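# Get the pulley block from behind the lifting hook

## Task

The pulley block hangs at the back of one hook stand, with a lifting hook hanging in front of it. First move the lifting hook over to the rod of the empty stand and hang it there by its eye, leaving the block hanging meanwhile; then take the pulley block off and stand it upright in the shallow grey tray, and let go.

Things in the scene. Friction and masses are not known exactly. Their poses are not given: they have to be found in the camera images.
- hook_eye (a point): Centre of the lifting hook's eye (steel J hook, 0.4 kg, the one nearer the robot). Eye: 8 mm bar, 52 wide (y), 60 high, 10 thick (x), opening 36 x 44; pinch its flat upright sides, 52 apart, from above. x: through the eye, along its rod towards the column; z up. The J, 65 wide, ends 111 below. Its rod's upturned tip ends 43 to 60 mm in front (-x); stand and rod are like the empty one, own yaw.
- block_eye (a point): Centre of the eye of the pulley block (dark steel cheeks round a sheave, 0.6 kg), hanging 45 to 65 mm behind the lifting hook on the same rod; a second block lying on the table is not meant. Eye and axes exactly as the lifting hook's. Body 56 wide (y), 40 thick (x); flat underside 95 mm below the point, on which it stands firmly.
- spare_rod (a point): Empty stand's rod (8 mm round, axis level, 200 mm up): middle of its straight part. x: along the rod from tip to column (axis 75 mm behind); z up. From 70 mm in front it bends up, ends 82 mm in front, top 16 mm above the axis. An eye slid on from the tip clears it evenly with its centre 6 mm above the axis, and hangs with it 18 mm below. Column top: 8 mm above the axis.
- tray_in (a point): Shallow open grey tray, fixed, 140 (x) x 160 (y) mm outside, walls 4 mm thick and 28 mm high, between the two stands and nearer the robot: centre of its inner floor (4 mm above the table), z up.
Things that resemble listed ones, but are neither listed nor needed, are in the scene too. Leave any green look-alike of the part that bears block_eye alone.

How it is judged:
On the way, in this order (a step that is already met when the one before it is completed fails the run):
1. the lifting hook hangs by its eye on the empty stand's rod, the pulley block still hanging on its own rod (x of hook_eye in the frame of spare_rod between -0.072 and 0.065 m and y of hook_eye in the frame of spare_rod between -0.02 and 0.02 m and z of hook_eye in the frame of spare_rod between -0.035 and -0.008 m and height (world z) of block_eye above 0.165 m and distance of block_eye from where it was at the start of the episode below 0.1 m and contact force between the fingers and hook below 0.1 N), for 0.2 s.
2. the pulley block stands upright in the tray (x of block_eye in the frame of tray_in between -0.06 and 0.06 m and y of block_eye in the frame of tray_in between -0.07 and 0.07 m and z of block_eye in the frame of tray_in between 0.08 and 0.11 m and angle between block_eye's own z axis and vertical below 0.25 rad), for 0.2 s.
At the end, for the whole second after the job is handed in: The lifting hook hangs by its eye on the other stand's rod (eye centre 8 to 35 mm below the rod axis, within 20 mm sideways, between tip and column); the block stands still in the tray, within 60 mm (x) and 70 mm (y) of its centre, eye 80 to 110 mm over its floor, tilt under 0.25 rad (all of step 2 and x of hook_eye in the frame of spare_rod between -0.072 and 0.065 m and y of hook_eye in the frame of spare_rod between -0.02 and 0.02 m and z of hook_eye in the frame of spare_rod between -0.035 and -0.008 m and linear speed of block below 0.03 m/s and linear speed of hook below 0.1 m/s); the robot touches nothing.
It also fails if it takes over 72 s, if anything falls off the work surface, if the arm or the gripper's body presses on something with over 40 N, if the wrist force passes 120 N, or if a joint passes its speed limit or range.

## Robot

A 7-joint arm with a two-finger parallel gripper is mounted at the origin on the work surface. World frame = base frame: x ahead of the robot, y to its left, z up, the work surface at z = 0. Lengths are in m, angles in rad, forces in N, time in s.
With the tool pointing down it reaches from about 0.4 to 0.85 m from the base axis. Payload 10.4 kg.
Tool frame: the origin (TCP) lies between the finger pads; the fingertips stand 14 mm ahead of it and the grasp point (between the pads) lies 5 mm behind it; z points along the fingers, y is the line along which they close (so a half turn about z gives the same grasp; the last joint's range is limited). The gripper opens to 87 mm and grips with 3 to 60 N. Pads are 19 mm wide; open, the fingers measure 117 mm over their backs; the gripper's body (75 mm by 190 mm) begins 51 mm behind the grasp point.
Start: joints at [1.153, 0.332, -0.065, 1.46, 0.022, 1.35, -0.088], TCP at [0.24, -0.577, 0.203] pointing down, gripper open.
Joint ranges: [-2.6, 2.6], [-0.5, 2.12], [-1.47, 1.34], [0.16, 2.42], [-1.27, 4.41], [0.06, 2.06], [-2.6, 2.6]. Speed limits (rad/s): [2.22, 2.22, 2.79, 2.79, 3.14, 3.14, 3.14].

## Interface

Orientations are given as a unit quaternion [x, y, z, w].
In Python, from bench import * gives the robot as it stands.
- The arm moves only by the tool drive_tool, never from a script. Its argument "deltas" is a list of rows, each a list of 7 numbers: the turn, a rotation vector about the tool's x, y, z in degrees, then the shift along the tool's x, y, z in m, then the closure, from -1 (fully open) to 1 (shut). A call has 1 to 12 rows; each row is the pose to reach, as a shift and turn from the pose commanded when the call began, along the tool's axes at that moment; what a row does not reach only later rows make up. A row lasts 1/10 s, in which the tool goes at most 50 mm and 8.59 degrees, less where a joint would pass 70% of its speed; a pose out of reach is approached as far as the arm can. A call with a gripper value outside its range is refused whole. The fingers move at their own pace and stop on an object; "squeeze" is the grip in N (left out, the last holds). Time passes only in rows, so rows that repeat a pose let the fingers close. It gives the time, the measured TCP pose, the force and the opening at its end, in the units of the state.
- read_state(): the state, without advancing time (a new reading comes with each control period).
- camera(name): name is "scene" or "top" or "wrist"; returns (picture, depth): 400x640x3 uint8, red, green, blue; 400x640 float32, m along the optical axis (not along the pixel's ray), 0 where there is no reading.
- camera_params(name): a dict with "K" (3x3 intrinsics, pixels), "R" (3x3) and "t" (3): a world point X has camera coordinates R X + t; the wrist camera has in their place "mount" (4x4, takes a point from camera to tool coordinates, whose origin is the TCP and whose axes are the flange's). Camera axes: x right, y down, z forward; pixel columns grow to the right and rows downward; lengths in m; the calibration is good to about 2 mm. A picture is of the moment at which its call begins: read the wrist's pose just before it. camera_params takes no time and is no camera call.
- close_job(): hands the job in, once; it reports no verdict.
Trained networks look in the newest picture that a camera, given by its name, has taken for a name from the list of things; names that differ only in an ending like _2 or _b are one class to them, and where a whole thing is asked for, a point or a joint stands for the part that bears it (a point fixed in the world has none). Each returns a list of dicts, best first, with "score" (0 to 1); they miss things now and then, are a little off and sometimes report something else, mostly with a low value. They report only what shows in the picture. A call takes as long as a camera call. They do not tell look-alikes from the thing itself.
- outline_of(label, camera): "pixels" (400x640 bool, what is visible of it) and "location" ([column, row] as shares, 0 to 1, of the picture: columns of its width, rows of its height, amid what is visible of it).
- tip_of(label, camera): "location" ([column, row] as shares, 0 to 1, of the picture: columns of its width, rows of its height: a listed point, or the origin of a listed thing).
The state is a dict: "time": time; "joint_positions": joint angles; "joint_vel": joint speeds; "joint_torque": joint torques, N m; "ee_pos": TCP position; "eef_rot": TCP orientation; "ft_force": force on the tool from outside, world axes, zero at the start; "torque": the same for the moment, N m; "width": finger opening in m.
Only numpy, scipy, OpenCV 4.12 (cv2) and the standard library are available. Lean on these libraries where they do the work, as an engineer would, in place of code of your own. Each camera call takes 0.05 s, during which the arm holds its last target. There are 200 camera calls.

## Working session

There is one attempt and no reset: what is moved stays moved. The work goes in short steps, Python scripts to look and compute and a tool call to move; the robot and the scene stay as the last step left them, time stands still between calls to the robot, and variables do not carry over. Pictures are saved under pics/ and viewed, on a budget of 10 in all, crops included, one or two more only if the job needs it, and the job is handed in when it is done.

Besides the shell and the picture viewer there is one more tool, called after "Request:" as name(argument=value, ...) on one line, values as JSON. drive_tool: Moves the arm, as the interface text tells. Its arguments: {"type":"object","properties":{"deltas":{"type":"array"},"squeeze":{"type":"number"}},"required":["deltas"]}

```bash
mkdir -p pics; cat > h.py <<'E'
from bench import *
import numpy as np, cv2
from scipy.spatial.transform import Rotation as Rn
def pose(s=None):
    s=s or read_state(); T=np.eye(4); T[:3,:3]=Rn.from_quat(s["eef_rot"]).as_matrix(); T[:3,3]=s["ee_pos"]; return T
def cam2world(name,T=None):
    p=camera_params(name); M=np.eye(4)
    if "mount" in p: return np.array(p["K"]),T@np.array(p["mount"])
    M[:3,:3]=p["R"]; M[:3,3]=p["t"]; return np.array(p["K"]),np.linalg.inv(M)
def unproj(uv,d,K,M):
    uv=np.atleast_2d(uv).astype(float); d=np.atleast_1d(d)
    c=np.c_[(uv[:,0]-K[0,2])/K[0,0],(uv[:,1]-K[1,2])/K[1,1],np.ones(len(uv))]*d[:,None]
    return c@M[:3,:3].T+M[:3,3]
def cloud(dep,K,M):
    v,u=np.nonzero(dep>0); return unproj(np.c_[u,v],dep[v,u],K,M),np.c_[u,v]
def save(n,im): cv2.imwrite("pics/"+n,im[:,:,::-1])
E
python3 - <<'E'
from h import *
np.set_printoptions(precision=4,suppress=True)
s=read_state(); print(s["ee_pos"],s["eef_rot"],s["time"],s["width"])
print(pose(s))
ims=[]
for c in ["scene","top"]:
    im,d=camera(c); K,M=cam2world(c); np.savez(f"{c}.npz",im=im,d=d); print(c,M[:3,3],M[:3,2],K[0,0])
    for l in ["hook_eye","block_eye","spare_rod","tray_in"]:
        for r in tip_of(l,c)[:3]:
            uv=np.array(r["location"])*[640,400]; i,j=uv.astype(int); dd=d[min(j,399),min(i,639)]
            print(c,l,round(r["score"],2),uv,dd,unproj(uv,dd,K,M))
    save(c+"0.png",im)
E
```

```text
[ 0.2402 -0.5766  0.2026] [ 0.9806  0.1961 -0.0002 -0.0007] 0.0 0.08718334060428161
[[ 0.9231  0.3846 -0.0006  0.2402]
 [ 0.3846 -0.9231  0.0013 -0.5766]
 [-0.0001 -0.0014 -1.      0.2026]
 [ 0.      0.      0.      1.    ]]
scene [ 1.1095 -0.4941  0.9192] [-0.4696  0.4811 -0.7403] 413.9301230765861
scene hook_eye 0.88 [350.976 149.8  ] 1.4273499 [[ 0.4136  0.3782 -0.0005]]
scene block_eye 0.98 [428.8  189.32] 1.1277337 [[0.7672 0.2858 0.1199]]
scene block_eye 0.88 [368.128 162.32 ] 1.3795655 [[0.4994 0.3667 0.0021]]
scene block_eye 0.65 [402.368 163.12 ] 1.3811828 [[ 0.5819  0.446  -0.0009]]
scene spare_rod 0.63 [280.128 221.   ] 1.2033601 [[ 0.482  -0.0123  0.0049]]
scene spare_rod 0.6 [236.672 247.   ] 1.1436803 [[ 0.4642 -0.1581  0.0021]]
scene tray_in 0.62 [281.088 219.8  ] 1.2089118 [[ 0.4793 -0.0062  0.003 ]]
top [0.3291 0.0218 1.3875] [ 0.1938 -0.0112 -0.981 ] 489.4251161283843
top hook_eye 0.53 [242.496 203.52 ] 1.1946186 [[0.5427 0.2099 0.2098]]
top block_eye 0.97 [202.496 258.2  ] 1.2510785 [[0.4143 0.3187 0.1256]]
top block_eye 0.91 [203.328 170.32 ] 1.2986996 [[0.6463 0.3316 0.1228]]
top block_eye 0.85 [246.4 177.8] 1.2047203 [[0.6068 0.2029 0.2122]]
top spare_rod 0.72 [417.792 185.48 ] 1.2195809 [[ 0.5973 -0.2222  0.2   ]]
top tray_in 0.76 [324.8  236.28] 1.3867096 [[0.4892 0.0055 0.0057]]
```

View pics/scene0.png

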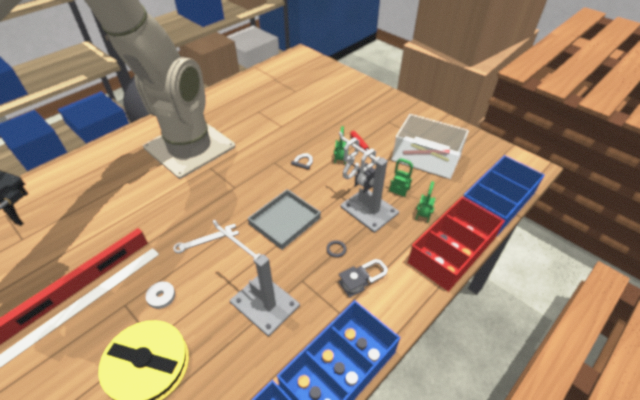

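View pics/top0.png

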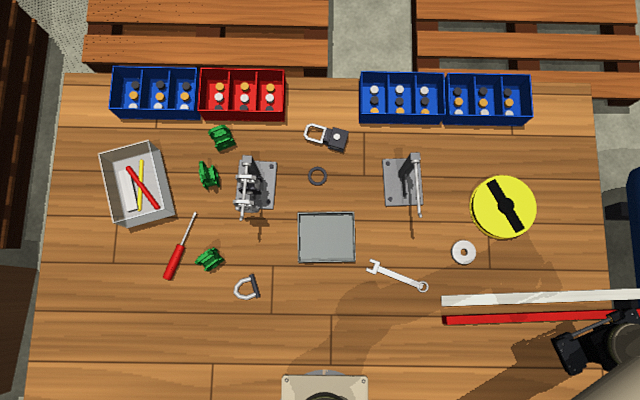

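The scene camera shows the hook and block stand at (370,190), the empty stand at (262,280) and the tray at (285,218). In the top view the occupied rod is at (245,185), the empty rod runs (413,155)-(420,217) and the tray is at (326,237). Green look-alikes are at (208,175), (221,137) and (209,260).

```bash
python3 - <<'E'
from h import *
np.set_printoptions(precision=4,suppress=True)
z=np.load("top.npz"); im,d=z["im"],z["d"]; K,M=cam2world("top"); P,uv=cloud(d,K,M)
for n,(x0,x1,y0,y1) in {"spare":(.45,.75,-.33,-.12),"occ":(.45,.75,.1,.3)}.items():
    s=(P[:,0]>x0)&(P[:,0]<x1)&(P[:,1]>y0)&(P[:,1]<y1)
    for lo,hi in [(.15,.19),(.19,.212),(.212,.26)]:
        q=P[s&(P[:,2]>lo)&(P[:,2]<hi)]
        if len(q)<3: continue
        print(n,lo,len(q))
        for xb in np.arange(x0,x1,.01):
            r=q[(q[:,0]>=xb)&(q[:,0]<xb+.01)]
            if len(r): print("  x%.2f"%xb,len(r),"y",r[:,1].min().round(4),np.median(r[:,1]).round(4),r[:,1].max().round(4),"z",np.median(r[:,2]).round(4),r[:,2].max().round(4))
t=(abs(P[:,0]-.49)<.12)&(abs(P[:,1]-.005)<.12)&(P[:,2]>.02)&(P[:,2]<.035)
print("tray",cv2.minAreaRect(P[t][:,:2].astype(np.float32)))
cv2.imwrite("pics/topcrop.png",cv2.resize(im[130:280,180:440,::-1],None,fx=3,fy=3,interpolation=cv2.INTER_CUBIC))
E
```

```text
spare 0.15 36
  x0.66 26 y -0.2202 -0.2066 -0.203 z 0.1674 0.1878
  x0.67 10 y -0.2047 -0.2039 -0.2024 z 0.1688 0.1872
spare 0.19 281
  x0.51 1 y -0.2234 -0.2234 -0.2234 z 0.2115 0.2115
  x0.52 11 y -0.2266 -0.2215 -0.2198 z 0.2066 0.2117
  x0.53 11 y -0.2257 -0.2225 -0.2205 z 0.203 0.2073
  x0.54 15 y -0.226 -0.2227 -0.2188 z 0.2036 0.2066
  x0.55 13 y -0.2262 -0.2207 -0.2186 z 0.2041 0.2078
  x0.56 12 y -0.2245 -0.2206 -0.2185 z 0.2028 0.2077
  x0.57 13 y -0.2248 -0.2206 -0.2167 z 0.2034 0.2091
  x0.58 16 y -0.225 -0.2193 -0.2166 z 0.2042 0.2085
  x0.59 11 y -0.2224 -0.2192 -0.2168 z 0.2051 0.2076
  x0.60 12 y -0.222 -0.2193 -0.2164 z 0.2048 0.2074
  x0.61 14 y -0.2234 -0.2186 -0.215 z 0.202 0.2067
  x0.62 12 y -0.2204 -0.2175 -0.215 z 0.2038 0.2082
  x0.63 12 y -0.2209 -0.2178 -0.2148 z 0.2032 0.206
  x0.64 15 y -0.2209 -0.2171 -0.213 z 0.2028 0.2081
  x0.65 27 y -0.2274 -0.2154 -0.2054 z 0.2062 0.2107
  x0.66 42 y -0.228 -0.2137 -0.2029 z 0.2094 0.212
  x0.67 43 y -0.2284 -0.2136 -0.2032 z 0.2073 0.2116
  x0.68 1 y -0.2038 -0.2038 -0.2038 z 0.2032 0.2032
spare 0.212 13
  x0.51 5 
[... 1521 characters left out ...]
 0.1926 0.2033 0.2161 z 0.207 0.2118
  x0.65 36 y 0.1921 0.204 0.217 z 0.2082 0.2117
  x0.66 23 y 0.192 0.2045 0.2174 z 0.2088 0.2116
occ 0.212 93
  x0.50 9 y 0.2081 0.2107 0.2137 z 0.2155 0.2171
  x0.54 17 y 0.1963 0.2156 0.2279 z 0.2134 0.221
  x0.55 12 y 0.194 0.2155 0.2234 z 0.2137 0.2158
  x0.60 18 y 0.1891 0.2024 0.2211 z 0.2145 0.2192
  x0.61 21 y 0.1938 0.211 0.2237 z 0.2142 0.2164
  x0.63 1 y 0.2002 0.2002 0.2002 z 0.2133 0.2133
  x0.64 7 y 0.1933 0.2008 0.2102 z 0.2131 0.2136
  x0.65 5 y 0.1962 0.1986 0.206 z 0.2128 0.213
  x0.66 3 y 0.1939 0.2063 0.2114 z 0.2125 0.2127
tray ((0.4862939715385437, 0.001025170087814331), (0.14111924171447754, 0.15912684798240662), 1.4675893783569336)
```

View pics/topcrop.png

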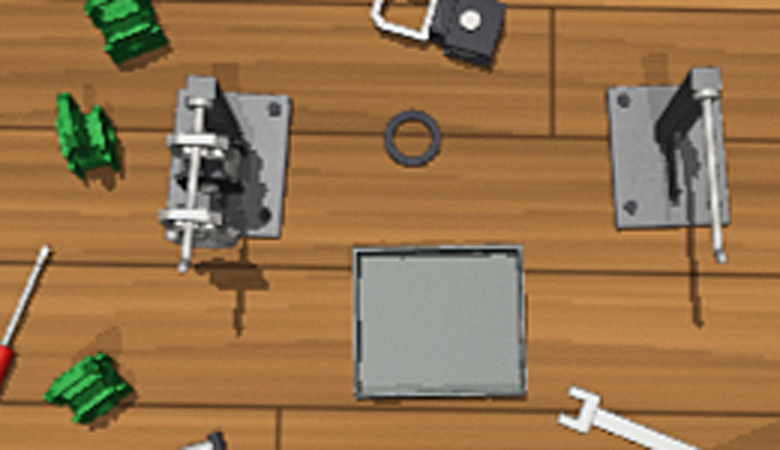

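```bash
cat >> h.py <<'E'
def go(*wps):
    "rows for world TCP waypoints (x,y,z,yaw of tool x), tool down, from current pose"
    T=pose()
    for x,y,z,w in wps:
        R=(Rn.from_rotvec([0,0,w])*Rn.from_euler('x',180,degrees=True)).as_matrix()
        dr=np.degrees(Rn.from_matrix(T[:3,:3].T@R).as_rotvec()); dp=T[:3,:3].T@(np.array([x,y,z])-T[:3,3])
        print(np.round(dr,2),np.round(dp,4))
E
python3 - <<'E'
from h import *
go((.45,-.3,.32,.2),(.5,0,.32,-.04),(.54,.209,.30,-.043))
print(camera_params("wrist")["mount"])
E
```

```text
[-0.   -0.   11.16] [ 0.3    -0.175  -0.1167]
[-0.   -0.   24.91] [ 0.4615 -0.4327 -0.1167]
[-0.   -0.   25.08] [ 0.5788 -0.6103 -0.0966]
[[-1.32101040e-04 -9.59809462e-01 -2.80652416e-01  7.62271528e-02]
 [ 9.99999986e-01 -1.55363871e-04  6.06396877e-05 -7.25415816e-05]
 [-1.01805792e-04 -2.80652405e-01  9.59809469e-01 -1.82172646e-01]
 [ 0.00000000e+00  0.00000000e+00  0.00000000e+00  1.00000000e+00]]
```

Request:
drive_tool(deltas=[[0, 0, 0, 0, 0, -0.05, -1], [0, 0, 0, 0.03, -0.02, -0.09, -1], [0, 0, 5, 0.075, -0.044, -0.1167, -1], [0, 0, 8, 0.113, -0.066, -0.1167, -1], [0, 0, 11, 0.15, -0.0875, -0.1167, -1], [0, 0, 11, 0.19, -0.11, -0.1167, -1], [0, 0, 11, 0.23, -0.135, -0.1167, -1], [0, 0, 11, 0.27, -0.158, -0.1167, -1], [0, 0, 11, 0.3, -0.175, -0.1167, -1], [0, 0, 14, 0.325, -0.215, -0.1167, -1], [0, 0, 18, 0.35, -0.255, -0.1167, -1], [0, 0, 20, 0.375, -0.295, -0.1167, -1]])

```text
time: 1.7
ee_pos: [0.4731, -0.1585, 0.3202]
eef_rot: [1.0, 0.021, 0.0, 0.0]
ft_force: [0.7, -0.3, 0.6]
width: 0.0871
```

```bash
python3 - <<'E'
from h import *
s=read_state();print(s["time"],s["ee_pos"],s["joint_positions"],s["ft_force"])
go((.5,0,.32,-.04),(.54,.209,.30,-.043))
E
```

```text
1.7 [ 0.47314792 -0.15854622  0.32016577] [ 0.61773052  0.03608895 -0.39518835  1.56797228  0.01417704  1.53992987
 -1.30554001] [ 0.73543164 -0.29330695  0.64927057]
[ 0.02 -0.02  4.75] [ 3.360e-02 -1.572e-01  1.000e-04]
[ 0.02 -0.02  4.92] [ 0.0826 -0.3643  0.0201]
```

Request:
drive_tool(deltas=[[0, 0, 2, 0.01, -0.045, 0, -1], [0, 0, 4, 0.02, -0.09, 0, -1], [0, 0, 4.9, 0.03, -0.135, 0, -1], [0, 0, 4.9, 0.04, -0.18, 0, -1], [0, 0, 4.9, 0.05, -0.225, 0, -1], [0, 0, 4.9, 0.06, -0.27, 0, -1], [0, 0, 4.9, 0.07, -0.315, 0, -1], [0, 0, 4.9, 0.083, -0.364, 0.02, -1], [0, 0, 4.9, 0.083, -0.364, 0.02, -1], [0, 0, 4.9, 0.083, -0.364, 0.02, -1]])

```text
time: 2.7
ee_pos: [0.5388, 0.2083, 0.2992]
eef_rot: [1.0, -0.018, -0.001, -0.0]
ft_force: [0.2, -0.2, 0.1]
width: 0.087
```

```bash
python3 - <<'E'
from h import *
np.set_printoptions(precision=4,suppress=True)
s=read_state();print(s["time"],s["ee_pos"],s["joint_positions"],s["ft_force"])
T=pose(s); im,d=camera("wrist"); K,M=cam2world("wrist",T); np.savez("w1.npz",im=im,d=d,T=T); save("w1.png",im)
for l in ["hook_eye","block_eye"]:
    for r in tip_of(l,"wrist")[:3]: print(l,r["score"],np.array(r["location"])*[640,400])
P,uv=cloud(d,K,M)
for lo,hi in [(.14,.195),(.195,.212),(.212,.225)]:
  q=P[(P[:,2]>lo)&(P[:,2]<hi)&(abs(P[:,1]-.209)<.04)&(P[:,0]>.48)&(P[:,0]<.7)]
  for xb in np.arange(.49,.69,.005):
    r=q[(q[:,0]>=xb)&(q[:,0]<xb+.005)]
    if len(r)>5: print(lo,"x%.3f"%xb,len(r),"y",r[:,1].min(),np.median(r[:,1]),r[:,1].max(),"z",np.median(r[:,2]))
E
```

```text
2.7 [0.5388 0.2083 0.2992] [ 0.1292  0.2681 -0.713   1.4     0.1732  1.5386 -2.1795] [ 0.1615 -0.2257  0.0711]
hook_eye 0.67 [316.608 183.2  ]
block_eye 0.93 [318.528 122.28 ]
block_eye 0.91 [213.888  91.08 ]
block_eye 0.75 [248.576 256.8  ]
0.14 x0.540 45 y 0.19367041007678462 0.20513293057712956 0.2291374671226206 z 0.16009433110816845
0.14 x0.545 116 y 0.19237725313977705 0.2050311788691664 0.22896051736438838 z 0.16074863184298202
0.14 x0.550 206 y 0.18468938374202465 0.2185116258359561 0.23606966569819854 z 0.16139969337775384
0.14 x0.555 11 y 0.21497443767069724 0.2161956893062384 0.21761036373184053 z 0.1509708453941364
0.14 x0.590 93 y 0.18875735855488646 0.20110253763671476 0.22691678669627688 z 0.152435775979176
0.14 x0.595 100 y 0.18866022517803133 0.21319842328430694 0.2267795061067918 z 0.15250200700271369
0.14 x0.600 67 y 0.19302134003657784 0.21410947313868295 0.22198042403546425 z 0.15258553487237414
0.14 x0.615 64 y 0.19256573121144716 0.20082298194165293 0.2211437397542771 z 0.15251378499593737
0.14 x0.620 93 y 0.18801019984839532 0.20121064624012983 0.2209965398122
[... 3681 characters left out ...]
466
0.212 x0.540 30 y 0.19681314023392946 0.2108493687490085 0.22485780344118905 z 0.21270760581926856
0.212 x0.545 134 y 0.19383640035384167 0.21118086507547632 0.22575033715574222 z 0.21279853354589803
0.212 x0.550 58 y 0.19571314656766572 0.21343967660717714 0.22541005677925968 z 0.21268604593020646
0.212 x0.605 90 y 0.19060161024182903 0.20553165757229772 0.22320711665030674 z 0.21263363223542595
0.212 x0.610 149 y 0.1914357333476724 0.20763050914500494 0.22307331667596422 z 0.2126637861206675
0.212 x0.615 10 y 0.20484107135795274 0.2174112160179117 0.22193200931907778 z 0.2122302967807702
0.212 x0.640 18 y 0.20203773685092843 0.20563033713587844 0.21075552614296328 z 0.21235763166438595
```

View pics/w1.png

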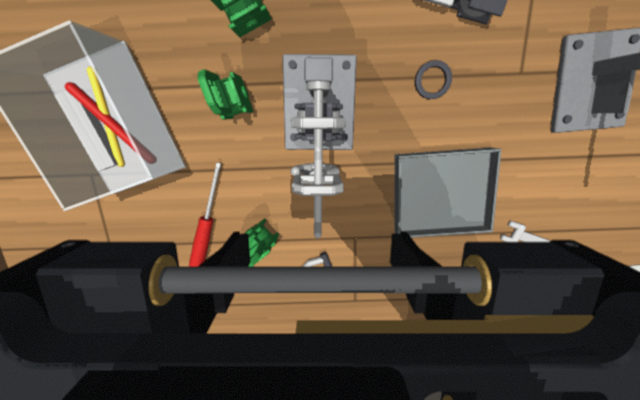

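The wrist view shows both eyes on the rod, the hook at (316,180) and the block at (318,125). From its depth the hook eye is at about (0.5485, 0.210) with its top at 0.213, and the block eye is at (0.6105, 0.207).

```bash
python3 - <<'E'
from h import *
go((.5485,.210,.23,-.04),(.5485,.210,.187,-.04))
E
```

```text
[ 0.04 -0.06 -0.12] [ 0.0083 -0.005   0.0706]
[ 0.04 -0.06 -0.12] [ 0.0083 -0.005   0.1136]
```

Request:
drive_tool(deltas=[[0, 0, 0, 0.008, -0.005, 0.03, -1], [0, 0, 0, 0.008, -0.005, 0.06, -1], [0, 0, 0, 0.008, -0.005, 0.07, -1], [0, 0, 0, 0.008, -0.005, 0.07, -1], [0, 0, 0, 0.008, -0.005, 0.07, -1]])

```text
time: 3.35
ee_pos: [0.5482, 0.2113, 0.2317]
eef_rot: [1.0, -0.02, 0.001, -0.0]
ft_force: [0.4, -0.1, 1.0]
width: 0.0872
```

```bash
python3 - <<'E'
from h import *
s=read_state(); print(s["ee_pos"],s["width"])
go((.5485,.210,.187,-.04)); print(read_state()["ee_pos"])
E
```

```text
[0.54821013 0.21128312 0.23174685] 0.08721182394079266
[-0.02 -0.11 -0.05] [0.0003 0.0013 0.0447]
[0.54821013 0.21128312 0.23174685]
```

Request:
drive_tool(deltas=[[0, 0, 0, 0, 0.001, 0.025, -1], [0, 0, 0, 0, 0.001, 0.044, -1], [0, 0, 0, 0, 0.001, 0.044, -1], [0, 0, 0, 0, 0.001, 0.044, 0.2], [0, 0, 0, 0, 0.001, 0.044, 1], [0, 0, 0, 0, 0.001, 0.044, 1], [0, 0, 0, 0, 0.001, 0.044, 1], [0, 0, 0, 0, 0.001, 0.044, 1]], squeeze=25)

```text
time: 4.15
ee_pos: [0.5477, 0.2108, 0.1864]
eef_rot: [1.0, -0.02, 0.0, -0.0]
ft_force: [-0.1, -0.5, 0.1]
width: 0.0549
```

Request:
drive_tool(deltas=[[0, 0, 0, 0, 0, 0, 1], [0, 0, 0, 0, 0, 0, 1], [0, 0, 0, 0, 0, -0.006, 1], [0, 0, 0, 0, 0, -0.012, 1], [0, 0, 0, 0, 0, -0.018, 1], [0, 0, 0, 0, 0, -0.024, 1], [0, 0, 0, 0, 0, -0.024, 1], [0, 0, 0, 0, 0, -0.024, 1]])

```text
time: 4.95
ee_pos: [0.5475, 0.2108, 0.2101]
eef_rot: [1.0, -0.02, 0.0, -0.0]
ft_force: [0.1, -0.0, 0.4]
width: 0.0008
```

```bash
python3 - <<'E'
from h import *
s=read_state(); print(s["ee_pos"],s["width"],s["ft_force"])
im,d=camera("wrist"); im2,d2=camera("scene"); np.savez("w2.npz",im=im,d=d,T=pose(s))
c=cv2.resize(im2[100:250,290:450],(640,600),interpolation=cv2.INTER_CUBIC)
save("s2.png",c); save("w2.png",im)
E
```

```text
[0.54754565 0.21077494 0.21012096] 0.0008157317011949291 [ 0.11928804 -0.00361954  0.39013977]
```

View pics/s2.png

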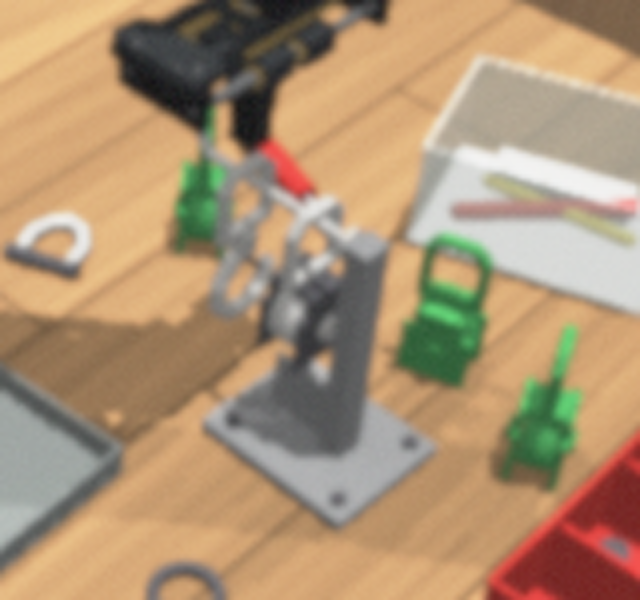

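View pics/w2.png

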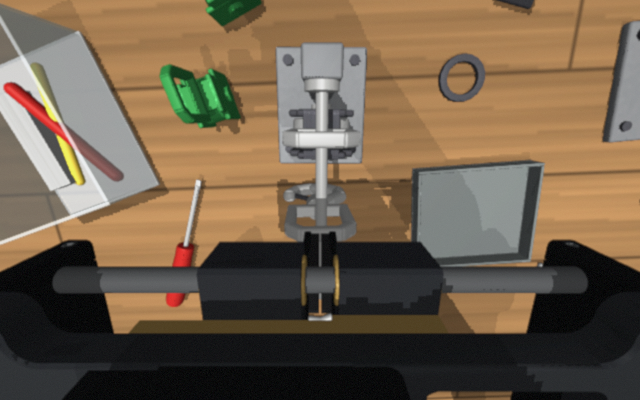

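The wrist view shows the fingers shut in front of the hook, around (320,280). The hook eye at (320,218) looks tilted, so I'm measuring where it sits now.

```bash
python3 - <<'E'
from h import *
np.set_printoptions(precision=4,suppress=True)
z=np.load("w2.npz"); im,d,T=z["im"],z["d"],z["T"]; K,M=cam2world("wrist",T); print(K[0,0],K[1,2])
P,uv=cloud(d,K,M)
for u in [300,320,345]:
  for v in range(90,330,8): 
    if d[v,u]>0: print(u,v,unproj([u,v],d[v,u],K,M)[0], end=" | ")
  print()
c=np.linalg.inv(M)@np.append(T[:3,3],1); print("TCP px",K@c[:3]/c[2])
d2=camera("top")[1]; K,M=cam2world("top"); P,uv=cloud(d2,K,M)
s=(P[:,0]>.48)&(P[:,0]<.66)&(abs(P[:,1]-.21)<.05)&(P[:,2]>.15); P=P[s]
for xb in np.arange(.48,.66,.01):
    r=P[(P[:,0]>=xb)&(P[:,0]<xb+.01)]
    if len(r): print("x%.2f"%xb,len(r),"y",r[:,1].min(),r[:,1].max(),"z",r[:,2].min(),np.median(r[:,2]),r[:,2].max())
E
```

```text
287.41772660585 201.71918955272074
300 90 [0.6575 0.2303 0.0135] | 300 98 [0.6483 0.2309 0.0129] | 300 106 [0.6389 0.2315 0.0123] | 300 114 [0.6272 0.223  0.1535] | 300 122 [0.6209 0.2246 0.1346] | 300 130 [0.6151 0.2232 0.1604] | 300 138 [0.6124 0.2199 0.2135] | 300 146 [0.6074 0.2203 0.2116] | 300 154 [0.5957 0.2248 0.1536] | 300 162 [0.5686 0.2356 0.0126] | 300 170 [0.5558 0.2372 0.0004] | 300 178 [0.5448 0.2378 0.0011] | 300 186 [0.5539 0.2315 0.0898] | 300 194 [0.5514 0.23   0.1142] | 300 202 [0.5104 0.2398 0.0017] | 300 210 [0.5501 0.2269 0.1625] | 300 218 [0.4861 0.2413 0.0006] | 300 226 [0.553  0.2238 0.2076] | 300 234 [0.5491 0.2237 0.2125] | 300 242 [0.5851 0.2155 0.3061] | 300 250 [0.5848 0.2152 0.3114] | 300 258 [0.5851 0.2148 0.3172] | 300 266 [0.585  0.2145 0.3218] | 300 274 [0.5833 0.2145 0.323 ] | 300 282 [0.5813 0.2146 0.3237] | 300 290 [0.5792 0.2146 0.3244] | 300 298 [0.5762 0.2149 0.3237] | 300 306 [0.5735 0.215  0.3234] | 300 314 [0.5712 0.2152 0.3238] | 300 322 [0.5718 0.2148 0.3279] | 
320 90 [0.6399 0.2066 0.2054] | 320 98 [0.6354 0.2068 0.2046] | 320 106 [0.6
[... 3188 characters left out ...]
194008974610402 0.6280744927775496
x0.60 23 y 0.1808067518922488 0.20857010564695588 z 0.19758566670211875 0.6070532520730348 0.618281603689956
x0.61 9 y 0.18077606519530467 0.1902662023199131 z 0.17929861123881885 0.20309169550587414 0.20725168905235014
x0.62 3 y 0.18793651505997588 0.19251166778012152 z 0.1501448010046127 0.15448721997787485 0.15450840090702034
x0.63 4 y 0.19456890998287849 0.20398041119664836 z 0.20063785243884324 0.2028413030328322 0.2042566230987759
x0.64 49 y 0.19249244267051796 0.20846283707043892 z 0.1520148019399361 0.20412415423965968 0.21520782533410943
x0.65 46 y 0.19180851726092452 0.21406735728851442 z 0.15827623507741717 0.20702508526706642 0.21283321451906811
```

```bash
python3 - <<'E'
from h import *
np.set_printoptions(precision=4,suppress=True)
z=np.load("w2.npz"); im,d,T=z["im"],z["d"],z["T"]; K,M=cam2world("wrist",T)
for u in [308,312,328,332]:
  print(u,[(v,unproj([u,v],d[v,u],K,M)[0]) for v in range(228,275,6)])
im,d=camera("scene"); K,M=cam2world("scene")
for v in range(120,142,2):
  print(v,[(u,im[v,u].max(),unproj([u,v],d[v,u],K,M)[0].round(3)) for u in range(348,362,3)])
for off in ([0,0,0],[0,0,-.014]):
  c=np.linalg.inv(M)@np.append(T[:3,3]+off,1); print("exp px",(K@c[:3]/c[2])[:2],c[2])
s=read_state();print(s["ee_pos"],s["joint_positions"])
E
```

```text
308 [(228, array([0.5528, 0.2182, 0.2116])), (234, array([0.5584, 0.217 , 0.2353])), (240, array([0.5584, 0.2166, 0.244 ])), (246, array([0.5587, 0.2163, 0.2525])), (252, array([0.5572, 0.2162, 0.2566])), (258, array([0.5581, 0.2158, 0.2651])), (264, array([0.5577, 0.2157, 0.2703])), (270, array([0.5803, 0.2128, 0.3157]))]
312 [(228, array([0.5526, 0.2155, 0.2112])), (234, array([0.5569, 0.2148, 0.2321])), (240, array([0.5567, 0.2146, 0.2404])), (246, array([0.5569, 0.2143, 0.249 ])), (252, array([0.5569, 0.2142, 0.2561])), (258, array([0.5562, 0.2141, 0.2615])), (264, array([0.5564, 0.2139, 0.268 ])), (270, array([0.5801, 0.2116, 0.3155]))]
328 [(228, array([0.5521, 0.2047, 0.211 ])), (234, array([0.5565, 0.2052, 0.2319])), (240, array([0.5559, 0.2054, 0.2395])), (246, array([0.5568, 0.2056, 0.2493])), (252, array([0.5567, 0.2059, 0.2564])), (258, array([0.5565, 0.206 , 0.2627])), (264, array([0.5564, 0.2062, 0.2687])), (270, array([0.5794, 0.2068, 0.3145]))]
332 [(228, array([0.5518, 0.202 , 0.2106])), (234, array([0.5578, 0.2029, 0.2352])), (240, array([0.5578, 0.2032, 0.2438])), 
[... 2577 characters left out ...]
(348, np.uint8(223), array([0.364, 0.418, 0.001])), (351, np.uint8(133), array([ 0.37 ,  0.428, -0.001])), (354, np.uint8(145), array([0.547, 0.22 , 0.212])), (357, np.uint8(227), array([0.404, 0.419, 0.022])), (360, np.uint8(240), array([0.416, 0.421, 0.028]))]
140 [(348, np.uint8(200), array([0.537, 0.207, 0.207])), (351, np.uint8(155), array([0.548, 0.207, 0.213])), (354, np.uint8(139), array([0.552, 0.215, 0.21 ])), (357, np.uint8(171), array([0.553, 0.227, 0.204])), (360, np.uint8(240), array([0.42 , 0.416, 0.024]))]
exp px [351.7823 140.1151] 1.1279540819589045
exp px [351.488  144.1639] 1.1383187016922007
[0.5474 0.2106 0.2097] [ 0.1242  0.3219 -0.704   1.5279  0.2105  1.3696 -2.2072]
```

```bash
python3 - <<'E'
from h import *
np.set_printoptions(precision=4,suppress=True)
for f in ["w1","w2"]:
  z=np.load(f+".npz"); im,d,T=z["im"],z["d"],z["T"]; K,M=cam2world("wrist",np.eye(4))
  P,uv=cloud(d,K,M)   # tool frame
  s=(P[:,2]<.03)&(abs(P[:,0])<.04)&(abs(P[:,1])<.08)&(P[:,2]>-.09)
  if f=="w2": s&=im[uv[:,1],uv[:,0]].max(1)<70
  q=P[s]; print(f,len(q),q.min(0),q.max(0))
  for zb in np.arange(-.09,.03,.01):
    r=q[(q[:,2]>=zb)&(q[:,2]<zb+.01)]
    if len(r): print("z%.2f"%zb,len(r),"x",r[:,0].min(),r[:,0].max(),"y",r[:,1].min(),r[:,1].max(),r[r[:,1]>0][:,1].min() if (r[:,1]>0).any() else None)
E
```

```text
w1 4333 [-0.012  -0.0561 -0.09  ] [ 0.014   0.0571 -0.0188]
z-0.09 873 x -0.011015655133539512 0.0140194112974271 y -0.05095218469906301 0.05090250998956479 0.047640780298053374
z-0.08 632 x -0.011977787660265735 0.0071467679617616825 y -0.04895818587746691 0.04909954623498015 0.0432114582870213
z-0.07 739 x -0.011641288590368115 0.011262092528687262 y -0.056144107313500564 0.057075861720364815 0.04307835841970168
z-0.06 553 x -0.010519670875807088 0.011244881219951625 y -0.055947945697028864 0.0559343957499206 0.043458902038836136
z-0.05 550 x -0.0011410997909236942 0.011186914291884481 y -0.05297436576753626 0.054151189973246985 0.04321862237838358
z-0.04 494 x -0.006758341131703802 0.01124825724794594 y -0.052699441435991624 0.052867482905764374 0.04312241305302374
z-0.03 471 x -0.009879423453432207 0.011239889523801838 y -0.05229799066588451 0.0526740113549993 0.04313197426303697
z-0.02 21 x -0.003622677261179083 0.01033475492197436 y -0.04988131444779441 0.05014517790899078 0.04370344827639407
w2 1443 [-0.011  -0.0797 -0.0899] [ 0.03    0.0095 -0.0194]
z-0.09 52 x -0.00394594106
[... 231 characters left out ...]
.010738743470544404 0.011175055562619607 y -0.0057537677679526476 0.006020894869634457 0.0012655524105579423
z-0.06 219 x 0.008337912293877925 0.011083578517138926 y -0.0075868215317152566 0.00786373812636117 0.0008526200736999581
z-0.05 278 x 0.0039309211912721825 0.011363803095784303 y -0.008182473058105958 0.008414838157610228 0.0009234837475939617
z-0.04 237 x 0.008521698301612979 0.011199168956796943 y -0.00910687014971842 0.009544870253479405 0.0009541633683441243
z-0.03 183 x 0.008529585795384542 0.011275370589747341 y -0.008982701346954326 0.009437084767141139 0.0010035893914779606
z-0.02 2 x 0.008796808143320262 0.010330365512230308 y -0.006832192140082526 -0.005042347897959636 None
```

The measurement shows the fingertips actually sit 33.5 mm further back along tool z than stated: tips at TCP −19.5 mm, grasp point at TCP −38.5 mm. The first squeeze closed above the eye and nothing moved. I'll use the measured offset and try again.

Request:
drive_tool(deltas=[[0, 0, 0, 0.001, 0.001, 0, -1], [0, 0, 0, 0.001, 0.001, 0, -1], [0, 0, 0, 0.001, 0.001, 0, -1], [0, 0, 0, 0.001, 0.001, 0, -1], [0, 0, 0, 0.001, 0.001, 0, -1], [0, 0, 0, 0.001, 0.001, 0, -1], [0, 0, 0, 0.001, 0.001, 0, -1]], squeeze=25)

```text
time: 5.85
ee_pos: [0.5485, 0.2097, 0.21]
eef_rot: [1.0, -0.02, 0.0, 0.0]
ft_force: [-0.2, 0.6, 1.2]
width: 0.0485
```

Request:
drive_tool(deltas=[[0, 0, 0, 0, 0, 0.0, -1], [0, 0, 0, 0, 0, 0.02, -1], [0, 0, 0, 0, 0, 0.04, -1], [0, 0, 0, 0, 0, 0.056, -1], [0, 0, 0, 0, 0, 0.056, -1], [0, 0, 0, 0, 0, 0.056, 1], [0, 0, 0, 0, 0, 0.056, 1], [0, 0, 0, 0, 0, 0.056, 1], [0, 0, 0, 0, 0, 0.056, 1], [0, 0, 0, 0, 0, 0.056, 1], [0, 0, 0, 0, 0, 0.056, 1], [0, 0, 0, 0, 0, 0.056, 1]])

```text
time: 7.05
ee_pos: [0.5486, 0.2098, 0.1543]
eef_rot: [1.0, -0.02, 0.0, -0.0]
ft_force: [0.6, 0.5, 1.8]
width: 0.052
```

Request:
drive_tool(deltas=[[0, 0, 0, 0, 0, 0, 1], [0, 0, 0, 0, 0, -0.006, 1], [0, 0, 0, 0, 0, -0.012, 1], [0, 0, 0, 0, 0, -0.018, 1], [0, 0, 0, 0, 0, -0.024, 1], [0, 0, 0, 0, 0, -0.024, 1], [0, 0, 0, 0, 0, -0.024, 1]])

```text
time: 7.75
ee_pos: [0.5485, 0.2096, 0.1781]
eef_rot: [1.0, -0.02, 0.0, 0.0]
ft_force: [-0.5, -0.7, -3.5]
width: 0.0516
```

```bash
python3 - <<'E'
from h import *
s=read_state(); print(s["ee_pos"],s["width"],s["ft_force"])
im,d=camera("wrist"); np.savez("w3.npz",im=im,d=d,T=pose(s)); K,M=cam2world("wrist",pose(s)); P,uv=cloud(d,K,M)
for x0,x1 in[(.53,.565),(.595,.63)]:
  q=P[(P[:,0]>x0)&(P[:,0]<x1)&(abs(P[:,1]-.209)<.015)&(P[:,2]>.207)&(P[:,2]<.25)]; q=q[abs(q[:,2]-q[:,2].max())<.004]; print(len(q),q.mean(0),q.max(0))
E
```

```text
[0.5485227  0.20963271 0.17811919] 0.05155948916201759 [-0.50422517 -0.66059544 -3.53947573]
10 [0.55210666 0.20331228 0.22767626] [0.55316855 0.22391672 0.22888741]
1134 [0.61119489 0.20868234 0.21228266] [0.61637614 0.2239972  0.21436438]
```

Request:
drive_tool(deltas=[[0, 0, 0, -0.006, 0, 0, 1], [0, 0, 0, -0.015, 0, 0, 1], [0, 0, 0, -0.025, 0, 0, 1], [0, 0, 0, -0.035, 0, 0, 1], [0, 0, 0, -0.045, 0, 0, 1], [0, 0, 0, -0.055, 0, 0, 1], [0, 0, 0, -0.065, 0, 0, 1], [0, 0, 0, -0.075, 0, 0, 1], [0, 0, 0, -0.085, 0, 0, 1], [0, 0, 0, -0.095, 0, 0, 1], [0, 0, 0, -0.095, 0, 0, 1], [0, 0, 0, -0.095, 0, 0, 1]])

```text
time: 9.0
ee_pos: [0.4538, 0.2133, 0.1782]
eef_rot: [1.0, -0.02, 0.0, 0.0]
ft_force: [-0.7, 0.2, -3.7]
width: 0.0517
```

```bash
python3 - <<'E'
from h import *
z=np.load("top.npz"); K,M=cam2world("top"); P,uv=cloud(z["d"],K,M)
q=P[(P[:,0]>.525)&(P[:,0]<.645)&(abs(P[:,1]+.22)<.012)&(P[:,2]>.19)&(P[:,2]<.212)]
print(np.polyfit(q[:,0]-.594,q[:,1],1))
s=read_state(); print(s["ee_pos"],s["width"],s["ft_force"],s["joint_positions"])
go((.45,-.05,.20,.05),(.445,-.227,.20,.05))
E
```

```text
[ 0.05096793 -0.21975106]
[0.45375129 0.21331071 0.17822792] 0.05171156698080837 [-0.68652657  0.24681776 -3.67629051] [ 0.17151852  0.13841364 -0.75127212  1.78400961  0.09986528  1.25706616
 -2.21651111]
[ 0.02 -0.05 -5.15] [ 0.0068  0.2633 -0.0217]
[ 0.02 -0.05 -5.15] [ 0.0088  0.4403 -0.0217]
```

Request:
drive_tool(deltas=[[0, 0, 0, 0, 0.01, -0.008, 1], [0, 0, 0, 0, 0.03, -0.016, 1], [0, 0, -1, 0, 0.06, -0.022, 1], [0, 0, -2, 0, 0.1, -0.022, 1], [0, 0, -3, 0, 0.14, -0.022, 1], [0, 0, -4, 0, 0.18, -0.022, 1], [0, 0, -5, 0, 0.22, -0.022, 1], [0, 0, -5.1, 0, 0.26, -0.022, 1], [0, 0, -5.1, 0, 0.3, -0.022, 1], [0, 0, -5.1, 0, 0.34, -0.022, 1], [0, 0, -5.1, 0, 0.38, -0.022, 1], [0, 0, -5.1, 0, 0.41, -0.022, 1]])

```text
time: 10.2
ee_pos: [0.4364, -0.1999, 0.2006]
eef_rot: [1.0, 0.023, 0.0, 0.0]
ft_force: [0.5, 0.6, -4.2]
width: 0.0518
```

Request:
drive_tool(deltas=[[0, 0, 0, 0, 0.018, 0, 1], [0, 0, 0, 0, 0.027, 0, 1], [0, 0, 0, 0, 0.03, 0, 1], [0, 0, 0, 0, 0.03, 0, 1], [0, 0, 0, 0, 0.03, 0, 1], [0, 0, 0, 0, 0.03, 0, 1]])

```text
time: 10.8
ee_pos: [0.439, -0.2251, 0.2002]
eef_rot: [1.0, 0.025, 0.0, 0.0]
ft_force: [0.4, -0.3, -3.9]
width: 0.0517
```

```bash
python3 - <<'E'
from h import *
np.set_printoptions(precision=4,suppress=True)
s=read_state(); T=pose(s); print(s["ee_pos"],s["width"],s["ft_force"],Rn.from_matrix(T[:3,:3]).as_euler('xyz'))
im,d=camera("wrist"); save("w4.png",im); K,M=cam2world("wrist",T); P,uv=cloud(d,K,M)
q=P[(P[:,0]>.53)&(P[:,0]<.63)&(abs(P[:,1]+.22)<.012)&(P[:,2]>.198)&(P[:,2]<.212)]
print("rod",len(q),np.polyfit(q[:,0]-.594,q[:,1],1),np.percentile(q[:,2],90))
q=P[(P[:,0]>.49)&(P[:,0]<.53)&(abs(P[:,1]+.22)<.012)&(P[:,2]>.198)&(P[:,2]<.23)]; print("tip",q.min(0),q.max(0))
Q,_=cloud(d,*cam2world("wrist",np.eye(4)))
h=(abs(Q[:,0])<.03)&(abs(Q[:,1])<.036)&(Q[:,2]>-.075)&(Q[:,2]<.12)
for zb in np.arange(-.075,.12,.01):
    r=Q[h&(Q[:,2]>=zb)&(Q[:,2]<zb+.01)]
    if len(r): print("tool z%.3f"%zb,len(r),"x",r[:,0].min(),r[:,0].max(),"y",r[:,1].min(),r[:,1].max())
E
```

```text
[ 0.439  -0.2251  0.2002] 0.05169459013705934 [ 0.4481 -0.3348 -3.9307] [ 3.1415 -0.0003  0.0509]
rod 1305 [ 0.0475 -0.2203] 0.2052797115833829
tip [ 0.5146 -0.2282  0.2005] [ 0.5299 -0.2197  0.2178]
tool z-0.075 675 x -0.011900460897036308 0.004184045032785175 y -0.031029664683734696 0.031095365513443683
tool z-0.065 371 x -0.010139092564387997 0.011384434999168788 y -0.03581618663397084 0.035989158943455994
tool z-0.055 621 x 0.0011511809191843136 0.011263310159917383 y -0.03598054930452986 0.03592536061618858
tool z-0.045 636 x 0.00022615239363769912 0.011249793099884595 y -0.03476065367071642 0.03520011974848135
tool z-0.035 527 x -0.00389364162019179 0.011140684322500996 y -0.034774359877070074 0.03491222457781223
tool z-0.025 354 x -0.003719605278422175 0.011109501264858143 y -0.034763104193804906 0.03474575401803052
tool z-0.015 861 x -0.005741446332343039 0.004688652621597164 y -0.02623362235819158 0.024645881170491258
tool z-0.005 472 x -0.011150187498789196 0.009144582968044893 y -0.026415708647848847 0.024510670114377308
tool z0.005 124 x 0.001710962968246646 0.00925833194882393 y -0.010301563103296463 0.008471704500869674
tool z0.015 192 x -0.004786969638534422 0.009275350142017205 y -0.010638766385479543 0.018038896199219202
tool z0.025 162 x -0.006776623288508907 0.005669004234610905 y -0.013119982562572916 0.024465307556112533
tool z0.035 268 x -0.006137444614989843 0.005739464702798486 y -0.03373288345948325 0.028402683646178088
tool z0.045 164 x -0.006663913033226471 0.00585197611651074 y -0.03489543899460954 0.027420033490477863
tool z0.055 249 x -0.005492938055302113 0.0058048769439058845 y -0.029697447765075175 0.02655161592105413
tool z0.065 396 x -0.007317403834083733 0.005627174187742931 y -0.023767425730350754 0.018471757796163026
tool z0.075 8 x 0.005108923656387918 0.005522762377155779 y -0.009711400139835378 -0.0032073531208280815
```

View pics/w4.png

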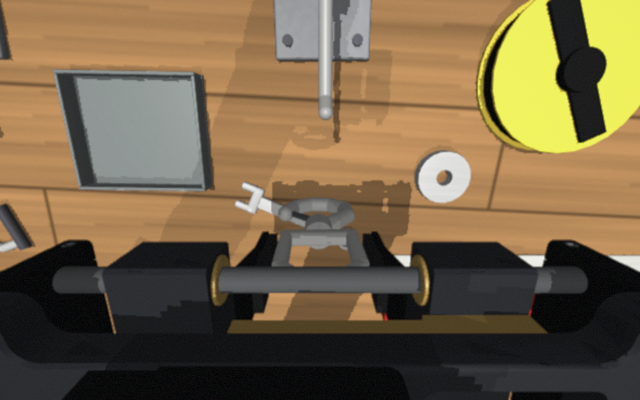

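The wrist view shows the hook held upright by its eye at (318,240), with the empty rod straight ahead ending at (325,110). I'll lower and slide it on.

Request:
drive_tool(deltas=[[0, 0, 0, 0, 0.003, 0.01, 1], [0, 0, 0, 0, 0.003, 0.022, 1], [0, 0, 0, 0.01, 0.003, 0.022, 1], [0, 0, 0, 0.025, 0.003, 0.022, 1], [0, 0, 0, 0.04, 0.003, 0.022, 1], [0, 0, 0, 0.055, 0.003, 0.022, 1], [0, 0, 0, 0.07, 0.003, 0.022, 1], [0, 0, 0, 0.085, 0.003, 0.022, 1], [0, 0, 0, 0.1, 0.003, 0.022, 1], [0, 0, 0, 0.115, 0.003, 0.022, 1], [0, 0, 0, 0.128, 0.003, 0.022, 1], [0, 0, 0, 0.136, 0.003, 0.022, 1]])

```text
time: 12.05
ee_pos: [0.576, -0.2219, 0.1773]
eef_rot: [1.0, 0.025, -0.0, -0.0]
ft_force: [0.1, -0.1, -3.3]
width: 0.0523
```

```bash
python3 - <<'E'
from h import *
s=read_state(); print(s["time"],s["ee_pos"],s["width"],s["ft_force"])
E
```

```text
12.05 [ 0.57599581 -0.22186247  0.177335  ] 0.052279540543880884 [ 0.10065348 -0.14440621 -3.33014852]
```

Request:
drive_tool(deltas=[[0, 0, 0, 0, 0, 0.007, 1], [0, 0, 0, 0, 0, 0.014, 1], [0, 0, 0, 0, 0, 0.02, 1], [0, 0, 0, 0, 0, 0.023, 1], [0, 0, 0, 0, 0, 0.023, 1], [0, 0, 0, 0, 0, 0.023, 1]])

```text
time: 12.65
ee_pos: [0.5746, -0.2226, 0.1553]
eef_rot: [1.0, 0.025, 0.0, 0.0]
ft_force: [0.0, -0.1, -3.6]
width: 0.0518
```

Request:
drive_tool(deltas=[[0, 0, 0, 0, 0, 0, -1], [0, 0, 0, 0, 0, 0, -1], [0, 0, 0, 0, 0, 0, -1], [0, 0, 0, 0, 0, 0, -1], [0, 0, 0, 0, 0, 0, -1], [0, 0, 0, 0, 0, 0, -1], [0, 0, 0, 0, 0, 0, -1], [0, 0, 0, 0, 0, -0.03, -1], [0, 0, 0, 0, 0, -0.07, -1], [0, 0, 0, 0, 0, -0.11, -1], [0, 0, 0, 0, 0, -0.11, -1]])

```text
time: 13.75
ee_pos: [0.577, -0.223, 0.2714]
eef_rot: [1.0, 0.025, 0.004, 0.002]
ft_force: [0.1, 0.7, -0.2]
width: 0.0867
```

```bash
python3 - <<'E'
from h import *
np.set_printoptions(precision=4,suppress=True)
s=read_state(); T=pose(s); print(s["time"],s["ee_pos"],s["width"],s["ft_force"],s["joint_positions"])
im,d=camera("wrist"); save("w5.png",im); K,M=cam2world("wrist",T); P,uv=cloud(d,K,M)
q=P[(P[:,0]>.52)&(P[:,0]<.64)&(abs(P[:,1]+.22)<.04)&(P[:,2]>.208)&(P[:,2]<.23)]; print("hook top",len(q),q.min(0),q.mean(0),q.max(0))
d=camera("top")[1];K,M=cam2world("top"); P,uv=cloud(d,K,M)
q=P[(P[:,0]>.58)&(P[:,0]<.64)&(abs(P[:,1]-.21)<.04)&(P[:,2]>.208)&(P[:,2]<.23)]; print("block top",len(q),q.min(0),q.mean(0),q.max(0))
go((.57,-.22,.26,.05),(.55,0,.26,0),(.61,.207,.24,-.04))
E
```

```text
13.75 [ 0.577  -0.223   0.2714] 0.086710412854087 [ 0.0991  0.7276 -0.1834] [ 0.5435  0.3042 -0.3208  1.3664  0.096   1.4767 -1.2932]
hook top 515 [ 0.5213 -0.2426  0.208 ] [ 0.5697 -0.2226  0.2118] [ 0.5795 -0.2033  0.2144]
block top 62 [0.5919 0.187  0.2081] [0.6115 0.2066 0.2119] [0.6399 0.227  0.2176]
[ 0.05 -0.1  -0.04] [-0.005  -0.0028  0.0058]
[ 0.04 -0.1   2.82] [-0.0142 -0.2236  0.0056]
[ 0.04 -0.1   5.11] [ 0.0559 -0.4274  0.0256]
```

View pics/w5.png

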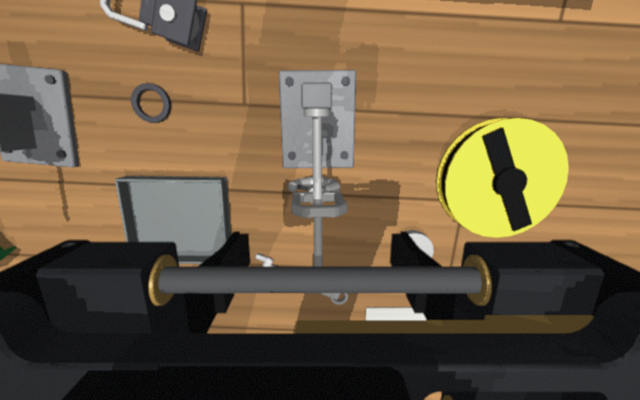

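The wrist view shows the hook hanging on the empty stand's rod at (318,205), between the tip and the column. Next is the block.

Request:
drive_tool(deltas=[[0, 0, 0, 0, -0.03, 0, -1], [0, 0, 1, 0, -0.07, 0, -1], [0, 0, 2, 0, -0.11, 0, -1], [0, 0, 3, 0, -0.155, 0, -1], [0, 0, 4, 0, -0.2, 0, -1], [0, 0, 5, 0.01, -0.245, 0, -1], [0, 0, 5.1, 0.02, -0.29, 0, -1], [0, 0, 5.1, 0.03, -0.335, 0, -1], [0, 0, 5.1, 0.04, -0.38, 0, -1], [0, 0, 5.1, 0.05, -0.415, 0.01, -1], [0, 0, 5.1, 0.056, -0.427, 0.015, -1], [0, 0, 5.1, 0.056, -0.427, 0.015, -1]])

```text
time: 15.05
ee_pos: [0.6085, 0.2085, 0.2472]
eef_rot: [1.0, -0.018, -0.002, 0.0]
ft_force: [-0.1, -0.6, 0.3]
width: 0.0872
```

Request:
drive_tool(deltas=[[0, 0, 0, 0, 0, 0, -1], [0, 0, 0, 0, 0, 0, -1]])

```text
time: 15.25
ee_pos: [0.61, 0.2046, 0.2502]
eef_rot: [1.0, -0.021, 0.0, 0.0]
ft_force: [0.3, 0.7, 0.6]
width: 0.0874
```

```bash
python3 - <<'E'
from h import *
np.set_printoptions(precision=4,suppress=True)
s=read_state(); T=pose(s); print(s["time"],s["ee_pos"],s["width"],s["ft_force"],s["joint_positions"][6])
d=camera("wrist")[1]; K,M=cam2world("wrist",T); P,uv=cloud(d,K,M)
q=P[(P[:,0]>.58)&(P[:,0]<.63)&(abs(P[:,1]-.208)<.04)&(P[:,2]>.209)&(P[:,2]<.23)]; print("block top",len(q),q.min(0),q.mean(0),q.max(0))
q=P[(P[:,0]>.58)&(P[:,0]<.63)&(abs(P[:,1]-.208)<.04)&(P[:,2]>.16)&(P[:,2]<.23)]; print("eye",len(q),q.min(0),q.mean(0),q.max(0))
go((.611,.2067,.1535,-.04))
E
```

```text
15.25 [0.61   0.2046 0.2502] 0.08736003629932115 [0.2766 0.6956 0.5906] -2.140648841104982
block top 555 [0.6057 0.1886 0.209 ] [0.6116 0.2072 0.2119] [0.6166 0.2262 0.2144]
eye 1611 [0.58   0.1813 0.16  ] [0.6106 0.2073 0.1985] [0.63   0.2333 0.2144]
[ 0.04 -0.04 -0.13] [ 0.0008 -0.0021  0.0969]
```

Request:
drive_tool(deltas=[[0, 0, 0, 0.001, -0.002, 0.02, -1], [0, 0, 0, 0.001, -0.002, 0.045, -1], [0, 0, 0, 0.001, -0.002, 0.07, -1], [0, 0, 0, 0.001, -0.002, 0.096, -1], [0, 0, 0, 0.001, -0.002, 0.096, -1], [0, 0, 0, 0.001, -0.002, 0.096, 1], [0, 0, 0, 0.001, -0.002, 0.096, 1], [0, 0, 0, 0.001, -0.002, 0.096, 1], [0, 0, 0, 0.001, -0.002, 0.096, 1], [0, 0, 0, 0.001, -0.002, 0.096, 1], [0, 0, 0, 0.001, -0.002, 0.096, 1], [0, 0, 0, 0.001, -0.002, 0.096, 1]], squeeze=35)

```text
time: 16.5
ee_pos: [0.6109, 0.2086, 0.1543]
eef_rot: [1.0, -0.02, 0.0, 0.0]
ft_force: [0.8, -1.3, 1.4]
width: 0.0518
```

Request:
drive_tool(deltas=[[0, 0, 0, 0, 0, 0, 1], [0, 0, 0, 0, 0, -0.006, 1], [0, 0, 0, 0, 0, -0.012, 1], [0, 0, 0, 0, 0, -0.018, 1], [0, 0, 0, 0, 0, -0.024, 1], [0, 0, 0, 0, 0, -0.024, 1], [0, 0, 0, 0, 0, -0.024, 1]])

```text
time: 17.2
ee_pos: [0.6107, 0.2087, 0.1781]
eef_rot: [1.0, -0.02, 0.0, 0.0]
ft_force: [-0.2, -1.0, -7.1]
width: 0.0515
```

Request:
drive_tool(deltas=[[0, 0, 0, -0.006, 0, 0, 1], [0, 0, 0, -0.018, 0, 0, 1], [0, 0, 0, -0.031, 0, 0, 1], [0, 0, 0, -0.044, 0, 0, 1], [0, 0, 0, -0.057, 0, 0, 1], [0, 0, 0, -0.07, 0, 0, 1], [0, 0, 0, -0.083, 0, 0, 1], [0, 0, 0, -0.096, 0, 0, 1], [0, 0, 0, -0.109, 0, 0, 1], [0, 0, 0, -0.122, 0, 0, 1], [0, 0, 0, -0.136, 0, 0, 1], [0, 0, 0, -0.145, 0, 0, 1]])

```text
time: 18.4
ee_pos: [0.4644, 0.2147, 0.1781]
eef_rot: [1.0, -0.02, 0.0, 0.0]
ft_force: [-0.3, 0.0, -7.3]
width: 0.052
```

```bash
python3 - <<'E'
from h import *
s=read_state(); print(s["time"],s["ee_pos"],s["width"],s["ft_force"])
go((.48,.001,.15,.02),(.486,.001,.072,.02))
E
```

```text
18.4 [0.46444215 0.21466154 0.17805576] 0.05204970365798568 [-0.34987042  0.01669435 -7.29755321]
[ 0.02 -0.   -3.39] [0.0239 0.2129 0.0281]
[ 0.02 -0.   -3.39] [0.0299 0.2126 0.1061]
```

Request:
drive_tool(deltas=[[0, 0, 0, 0, 0.01, 0, 1], [0, 0, 0, 0, 0.035, 0, 1], [0, 0, -1, 0.005, 0.07, 0, 1], [0, 0, -2, 0.012, 0.105, 0, 1], [0, 0, -3, 0.02, 0.14, 0, 1], [0, 0, -3.4, 0.025, 0.17, 0, 1], [0, 0, -3.4, 0.03, 0.2, 0.01, 1], [0, 0, -3.4, 0.03, 0.213, 0.03, 1], [0, 0, -3.4, 0.03, 0.213, 0.055, 1], [0, 0, -3.4, 0.03, 0.213, 0.08, 1], [0, 0, -3.4, 0.03, 0.213, 0.09, 1], [0, 0, -3.4, 0.03, 0.213, 0.09, 1]])

```text
time: 19.6
ee_pos: [0.4864, 0.0, 0.087]
eef_rot: [1.0, 0.01, -0.001, -0.0]
ft_force: [-0.1, 0.8, -7.0]
width: 0.0516
```

```bash
python3 - <<'E'
from h import *
np.set_printoptions(precision=4,suppress=True)
s=read_state(); T=pose(s); print(s["time"],s["ee_pos"],s["width"],s["ft_force"])
im,d=camera("wrist"); save("w6.png",im); K,M=cam2world("wrist",T)
go((.486,.001,.072,.02))
E
```

```text
19.6 [0.4864 0.     0.087 ] 0.051573466587204644 [-0.1357  0.7843 -7.0368]
[-0.    0.02 -0.03] [-0.0014 -0.0008  0.0163]
```

View pics/w6.png

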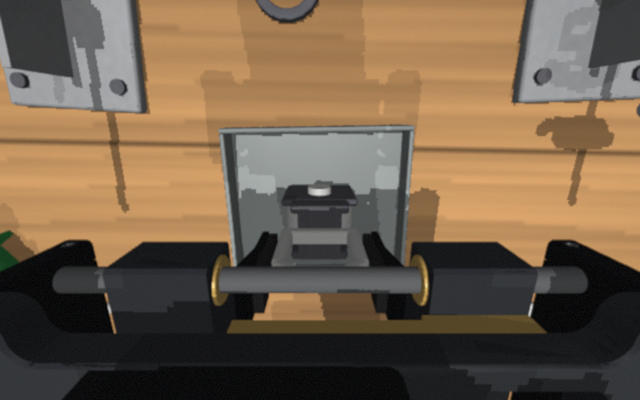

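The block hangs upright over the middle of the tray, its body at (318,200) between the tray walls at columns 230 and 408. I'll lower it until it touches.

Request:
drive_tool(deltas=[[0, 0, 0, 0, 0, 0.005, 1], [0, 0, 0, 0, 0, 0.01, 1], [0, 0, 0, 0, 0, 0.014, 1], [0, 0, 0, 0, 0, 0.016, 1], [0, 0, 0, 0, 0, 0.016, 1], [0, 0, 0, 0, 0, 0.016, 1]])

```text
time: 20.25
ee_pos: [0.4874, 0.0005, 0.0722]
eef_rot: [1.0, 0.01, 0.0, 0.0]
ft_force: [0.4, 0.7, -6.5]
width: 0.0516
```

Request:
drive_tool(deltas=[[0, 0, 0, 0, 0, 0.001, 1], [0, 0, 0, 0, 0, 0.002, 1], [0, 0, 0, 0, 0, 0.002, 1], [0, 0, 0, 0, 0, 0.002, 1]])

```text
time: 20.65
ee_pos: [0.4882, 0.0005, 0.0716]
eef_rot: [1.0, 0.01, 0.001, 0.0]
ft_force: [-4.1, 1.5, 8.3]
width: 0.0513
```

Contact: the vertical force now reads +8 N where the hanging block read −7 N. Now I'll open and retreat upwards.

Request:
drive_tool(deltas=[[0, 0, 0, 0, 0, -0.001, -1], [0, 0, 0, 0, 0, -0.001, -1], [0, 0, 0, 0, 0, -0.001, -1], [0, 0, 0, 0, 0, -0.001, -1], [0, 0, 0, 0, 0, -0.001, -1], [0, 0, 0, 0, 0, -0.001, -1], [0, 0, 0, 0, 0, -0.001, -1], [0, 0, 0, 0, 0, -0.03, -1], [0, 0, 0, 0, 0, -0.07, -1], [0, 0, 0, 0, 0, -0.12, -1], [0, 0, 0, 0, 0, -0.16, -1], [0, 0, 0, 0, 0, -0.2, -1]])

```text
time: 21.85
ee_pos: [0.4871, 0.0005, 0.2721]
eef_rot: [1.0, 0.01, 0.0, 0.0]
ft_force: [1.7, 0.4, 0.0]
width: 0.087
```

Request:
drive_tool(deltas=[[0, 0, 0, -0.04, 0, -0.03, -1], [0, 0, 0, -0.06, 0, -0.03, -1], [0, 0, 0, -0.06, 0, -0.03, -1], [0, 0, 0, -0.06, 0, -0.03, -1]])

```text
time: 22.25
ee_pos: [0.4274, -0.0009, 0.3]
eef_rot: [1.0, 0.01, 0.0, 0.0]
ft_force: [-0.0, -0.1, -0.1]
width: 0.0869
```

```bash
python3 - <<'E'
from h import *
np.set_printoptions(precision=4,suppress=True)
s=read_state(); T=pose(s); print(s["time"],s["ee_pos"],s["width"],s["ft_force"])
im,d=camera("wrist"); save("w7.png",im); K,M=cam2world("wrist",T); P,uv=cloud(d,K,M)
q=P[(abs(P[:,0]-.487)<.05)&(abs(P[:,1])<.05)&(P[:,2]>.115)&(P[:,2]<.16)]; print("block eye top",len(q),q.min(0),q.mean(0),q.max(0))
im,d=camera("scene"); K,M=cam2world("scene"); P,uv=cloud(d,K,M)
q=P[(P[:,0]>.53)&(P[:,0]<.63)&(abs(P[:,1]+.22)<.045)&(P[:,2]>.207)&(P[:,2]<.24)]; print("hook top (scene)",len(q),q.min(0),q.mean(0),q.max(0))
save("s7.png",cv2.resize(im[130:330,200:400],(600,600)))
E
```

```text
22.25 [ 0.4274 -0.0009  0.3   ] 0.08688720196560558 [-0.0151 -0.105  -0.0744]
block eye top 359 [ 0.4823 -0.0243  0.1157] [0.4875 0.0012 0.1272] [0.4922 0.0267 0.1317]
hook top (scene) 77 [ 0.5681 -0.2446  0.2071] [ 0.5757 -0.2251  0.2111] [ 0.6166 -0.2038  0.2143]
```

View pics/s7.png

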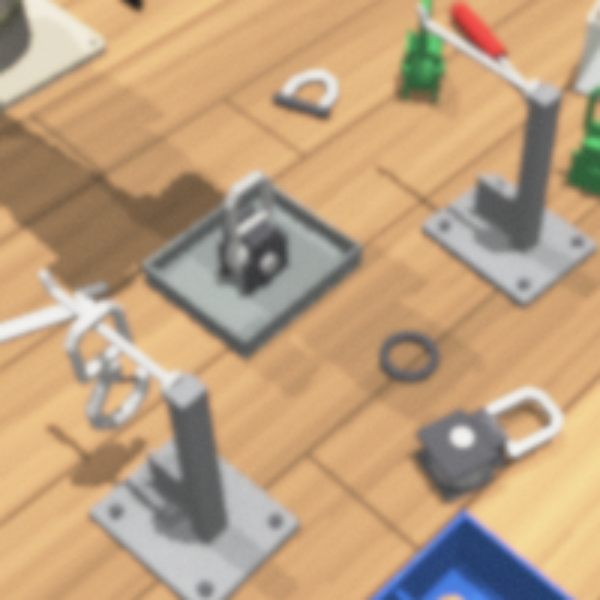

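The block stands upright mid-tray at (255,235), its eye top at 0.13 m, so the eye is about 95 mm over the tray floor. The hook hangs on the left stand's rod at (105,355). The arm is clear, so I'm handing in.

```bash
python3 -c "
from bench import *
print(close_job())"
```

```text
the job is handed in; nothing more can be done
None
```

The lifting hook now hangs by its eye on the empty stand's rod, and the pulley block stands upright in the grey tray with the gripper clear. I handed the job in at about 22 s; no verdict is reported.

**Last checks:**
- **Hook:** its eye is about 20 mm in front of the rod's middle, roughly on the rod's line. The eye top is at about 0.213 m, so its centre is about 18 mm below the rod axis.
- **Block:** its eye is within about 2 mm of the tray centre, about 95 mm over the floor, and it looks upright. I didn't measure its tilt or the speeds separately.
- **Arm:** it is about 0.15 m above the block, with no force on the tool.

**What disagreed:** the fingertips sit about 33 mm further back along the tool than stated. The first squeeze on the hook therefore closed on air above its eye and moved nothing. I measured the offset in the wrist depth image and used it for both grasps. I viewed 10 pictures.

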